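Refit the desk fan's bayonet guard

TASK

The desk fan has been cleaned and its wire guard lies beside it. Take the guard by its fin, hang its three lugs through the gaps in the fan's rim, and twist it clockwise by feel until all three lugs drop into their locking notches; then let go and leave it level. Be gentle, as rim and lugs are thin plastic (never more than about 30 N on them), and do not knock the phone, the mug or the tape roll.

Things in the scene. Friction and masses are not known exactly. Their poses are not given: they have to be found in the camera images.
- fan: White desk fan fixed to the desk, its round head (153 mm across, rim top 122 mm above the desk) turned up to the ceiling. Origin: centre of the foot's underside, on the head's axis; z up, x towards one gap. Inside the mouth a hooked lip (radius 62.5 to 74.5 mm, height 118 to 122 mm) is broken by three gaps at 0, 120 and 240 deg from +x.
- fan_gap (a point): Middle of the gap on the fan's +x side, at the lip's top face. Each gap is about 15 mm wide, for a 10 mm lug. A stop beside each gap lets a lug turn only clockwise (seen from above) under the lip; a far stop ends the travel about 55 deg on.
- fan_shelf (a point): Point on the fan's axis level with the top of the ledge (110 mm up, inner radius 62.5 mm) that runs under lip and gaps. The guard hangs on it by its lugs. The channel between ledge and lip is 8 mm high. It is bedded on stiff rubber and gives about 1 mm per 6 N, at most 2.5 mm. Pressed down on it with about 5 N, the guard still turns easily.
- fan_notch_floor (a point): Point on the fan's axis level with the floors of the notches: one per lug, sunk 5 mm into the ledge, 14 mm wide, out of sight under the lip, 23 to 47 deg clockwise past the gap. Where in that span differs each time (alike for all three): feel for it. A lug has about 2 mm play each way in it, so steps over 3 deg may skip it; once in, it cannot turn on and must not be forced.
- guard: Loose round wire guard, about 0.14 kg, lying fin up on the desk. Ring 119 mm across; three lugs at 0, 120 and 240 deg from its +x reach out to radius 70 mm. Hub disc 36 mm across, top 15 mm above the underside. Origin: centre of the underside; z up. Its height above the fan's origin: 122 mm lying on the lip, 110 hanging on the ledge, 105 locked.
- guard_lug (a point): Outer end of the lug on the guard's +x side, at half its thickness. Lugs are 10 mm wide, 5 mm thick, flush with the guard's underside.
- guard_fin (a point): Grip point of the upright flat grey fin in the guard's centre, 36 mm above its underside. The fin is 46 mm long along the guard's x, 12 mm thick along its y, and stands from 15 to 47 mm above the underside.
- phone: Black phone, 148 (its x) x 72 x 9 mm, lying flat; origin centre of its underside. Bystander.
- mug: White mug, 80 mm across, 92 mm high, handle at its +y; origin centre of its underside. Bystander.
- tape: Brown roll of tape, 100 mm across, 24 mm high, lying flat; origin centre of its underside. Bystander.
Mind the look-alikes: they are no part of the job. Several things look just like the guard: the one meant starts nearest to the robot's base.

How it is judged (in metres and radians):
On the way:
1. the guard hangs level in the fan's mouth, its lugs through the gaps (z of guard in the frame of fan between 0.1025 and 0.1135 m and horizontal distance between guard and fan below 0.006 m and angle between guard's own z axis and vertical below 0.08 rad), for 0.1 s.
At the end, for the whole second after the job is handed in: The guard sits locked: its underside 102.5 to 107.2 mm above the fan's foot (all lugs in the notches; 105 nominal), centred within 5 mm, level within 0.04 rad, at rest and let go (z of guard in the frame of fan between 0.1025 and 0.1072 m and horizontal distance between guard and fan below 0.005 m and angle between guard's own z axis and vertical below 0.04 rad and linear speed of guard below 0.02 m/s and contact force between the fingers and guard below 0.1 N); the robot touches nothing.
It fails at once if the guard presses on the fan with more than 32 N (contact force between guard and fan above 32 N).
It fails at once if the phone, mug or tape roll is moved more than 20 mm (distance of any of phone, mug, tape from where it was at the start of the episode above 0.02 m).
It also fails if it takes over 61 s, if anything falls off the work surface, if the arm or the gripper's body presses on something with over 40 N, if the wrist force passes 120 N, or if a joint passes its speed limit or range.

ROBOT

A 6-joint arm with a two-finger parallel gripper is mounted at the origin on the work surface. World frame = base frame: x ahead of the robot, y to its left, z up, the work surface at z = 0. Lengths are in mm, angles in rad, forces in N, time in s.
With the tool pointing down it reaches from about 350 to 875 mm from the base axis. Payload 15.5 kg.
Tool frame: the origin (TCP) lies at the very end of the fingers, on their centre line; the grasp point (between the pads) lies 19 mm behind it; z points along the fingers, y is the line along which they close (so a half turn about z gives the same grasp; the last joint's range is limited). The gripper opens to 85 mm and grips with 20 to 120 N. Pads are 22 mm wide; open, the fingers measure 114 mm over their backs; the gripper's body (76 mm by 85 mm) begins 54 mm behind the grasp point. The pads swing forward as they close: fully open they stand 13 mm farther back than shut.
Start: joints at [-1.327, 0.494, 1.345, -0, 1.302, -0.096], TCP at [207.723, -589.472, 194.577] pointing down, gripper open.
Joint ranges: [-2.91, 2.91], [-0.82, 2.16], [0.22, 2.67], [-1.22, 4.37], [0.12, 2.79], [-3.08, 3.08]. Speed limits (rad/s): [1.89, 1.89, 2.57, 3.01, 3.01, 3.01].

INTERFACE

Orientations are given as a rotation vector (axis times angle).
In Python, from workcell import sensors, get_image, get_calibration, ctrl gives the robot as it stands.
- The arm moves only by the shell command python3 -m creep 'ROWS'. ROWS is JSON, a list of rows, each an object with "delta_pos": the shift along the tool's x, y, z in m, a list of three; "dr": the turn, a rotation vector about the tool's x, y, z in rad, a list of three; "grip": the closure, from 0 (fully open) to 1 (shut). A call has 1 to 12 rows; each row is the pose to reach, as a shift and turn from the pose commanded when the call began, along the tool's axes at that moment; what a row does not reach only later rows make up. A row lasts 1/10 s, in which the tool goes at most 50 mm and 8.59 degrees, less where a joint would pass 70% of its speed; a pose out of reach is approached as far as the arm can. A call with a gripper value outside its range is refused whole. The fingers move at their own pace and stop on an object; the grip force is fixed at half the most. Time passes only in rows, so rows that repeat a pose let the fingers close. It gives the time, the measured TCP pose, the force, the opening and the grip force at its end, in the units of the state.
- sensors.sense(): the state, without advancing time (a new reading comes with each control period).
- get_image(name): name is "scene" or "top" or "wrist"; returns the picture (420x560x3 uint8, red, green, blue); there is no depth.
- get_calibration(name): a dict with "fovy" (degrees; the focal length in pixels is half the picture's height over the tangent of half this angle, whatever the lens; pixels are square), "cx", "cy" (the principal point, pixels), "k1" (the pictures are not rectified: a ray, as slopes to the right and down, at radius r is drawn at 1 + k1 r^2 times it, then the intrinsics apply), "rvec" (rotation vector, rad) and "tvec" (3), from world to camera coordinates, as OpenCV has them. Camera axes: x right, y down, z forward; pixel columns grow to the right and rows downward; lengths in mm; the calibration is good to about 2 mm. A picture is of the moment at which its call begins: read the wrist's pose just before it. get_calibration takes no time and is no camera call; for the wrist camera it gives the pose at the moment of the call.
- ctrl.finish_job(): hands the job in; it is judged then, once.
The state is a dict: "t": time; "joints": joint angles; "qvel": joint speeds; "joint_torque": joint torques, N m; "tcp_pos": TCP position; "tool_rot": TCP orientation; "wrist_force": force on the tool from outside, world axes, zero at the start; "torque": the same for the moment, N m; "opening": finger opening in mm; "finger_force": force on a finger pad.
Only numpy, scipy, OpenCV 4.12 (cv2) and the standard library are available. Lean on these libraries where they do the work, as an engineer would, in place of code of your own. Each camera call takes 0.05 s, during which the arm holds its last target. There are 200 camera calls.

## Working session

There is one attempt and no reset: what is moved stays moved. The work goes in short steps, Python scripts to look and compute and a shell command to move; the robot and the scene stay as the last step left them, time stands still between calls to the robot, and variables do not carry over. Pictures are saved under pics/ and viewed, at most 10 in all, crops included, and the job is handed in when it is done.

```bash
ls; mkdir -p pics
cat > h.py <<'E'
import numpy as np, cv2
from workcell import sensors, get_image, get_calibration, ctrl
from scipy.spatial.transform import Rotation as R
def K(c,shape=(420,560)):
    f=shape[0]/2/np.tan(np.radians(c['fovy'])/2); return f
def ray(c,uv):
    f=K(c); d=(np.asarray(uv,float)-[c['cx'],c['cy']])/f
    s=d.copy()
    for _ in range(30):
        s=d/(1+c['k1']*(s**2).sum(-1,keepdims=True))
    Rm=R.from_rotvec(np.ravel(c['rvec'])).as_matrix(); t=np.ravel(c['tvec'])
    v=np.concatenate([s,np.ones(s.shape[:-1]+(1,))],-1)@Rm
    return -Rm.T@t, v
def onplane(c,uv,z):
    o,v=ray(c,uv); return o+v*((z-o[2])/v[...,2])[...,None]
def proj(c,P):
    Rm=R.from_rotvec(np.ravel(c['rvec'])).as_matrix(); p=np.asarray(P,float)@Rm.T+np.ravel(c['tvec'])
    s=p[...,:2]/p[...,2:]; s=s*(1+c['k1']*(s**2).sum(-1,keepdims=True))
    return s*K(c)+[c['cx'],c['cy']]
def save(n,im): cv2.imwrite(f'pics/{n}.png',cv2.cvtColor(im,cv2.COLOR_RGB2BGR))
E
python3 - <<'E'
from h import *
a=get_image('top');b=get_image('scene')
np.save('top.npy',a);np.save('scene.npy',b);save('top0',a);save('scene0',b)
for n in('top','scene'):
    c=get_calibration(n);print(n,c,ray(c,[280,210]))
print(sensors.sense())
E
```

```text
pics
top {'fovy': 49.83493881709691, 'cx': 281.1057150209745, 'cy': 214.92540928652204, 'k1': 0.013697266277717838, 'rvec': array([ 2.17178874, -2.14716126,  0.09975359]), 'tvec': array([ 132.73829231,  599.11306044, 1263.08222478])} (array([ 459.33635338,  119.83188939, 1321.58353983]), array([ 0.11744888,  0.01778357, -0.99298248]))
scene {'fovy': 56.68852140160096, 'cx': 275.7157446200033, 'cy': 216.03074870029045, 'k1': -0.0933825384475779, 'rvec': array([ 0.62987992,  2.61369203, -1.16185756]), 'tvec': array([ 481.82435495, -183.45631283, 1657.05993502])} (array([1072.9597644 ,  971.12884026,  957.77068007]), array([-0.3714777 , -0.65878581, -0.65449729]))
{'t': 0.1, 'joints': array([-1.32747596e+00,  4.94100951e-01,  1.34606426e+00, -1.13764059e-05,
        1.30253875e+00, -9.54905742e-02]), 'qvel': array([-0.00160172, -0.00326214, -0.00099312, -0.00017609,  0.00044623,
        0.00018685]), 'joint_torque': array([ 4.34646672e-04, -8.83586884e+01, -3.84562576e+01, -3.10800424e-04,
        5.24570540e-03,  8.59886029e-06]), 'tcp_pos': array([ 207.64261668, -589.10181688,  194.07407637]), 'tool_rot': array([-3.09552889e+00, -5.29479047e-01,  1.46041152e-04]), 'wrist_force': array([0.23162082, 0.23634157, 0.18656677]), 'torque': array([ 0.01080279, -0.02085293,  0.00376204]), 'finger_force': 0.0, 'opening': 85.42284300655982}
```

View pics/top0.png

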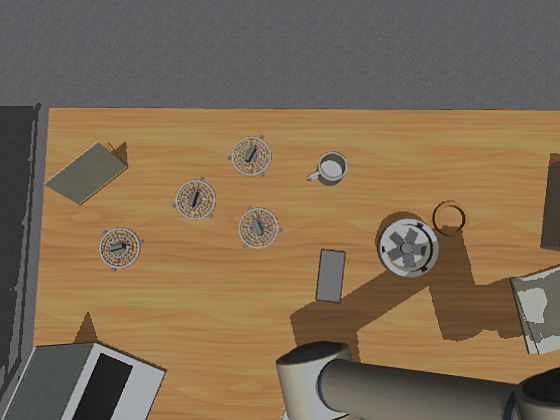

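View pics/scene0.png

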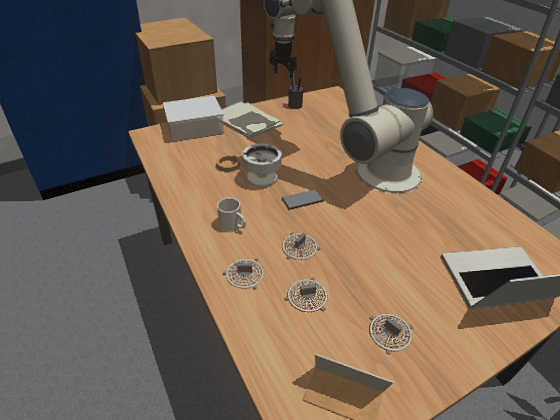

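Top view: guards at about (251,156), (195,200), (259,228) and (119,248), fan at (407,248), phone (331,276), mug (331,168), tape (449,218). The scene view shows the same layout with nothing tall around them.

Run:
```python
from h import *
a=np.load('top.npy');c=get_calibration('top')
for n,p,z in [('g',(251,156),10),('g',(195,200),10),('g',(259,228),10),('g',(119,248),10),('fan',(407,248),122),('phone',(331,276),9),('mug',(331,168),92),('tape',(449,218),24)]:
    P=onplane(c,np.array(p),z);print(n,P.round(0),np.hypot(*P[:2]).round())
A=cv2.resize(a[200:256,231:287],(400,400),interpolation=cv2.INTER_CUBIC)
B=cv2.resize(a[212:284,371:443],(400,400),interpolation=cv2.INTER_CUBIC)
save('crop1',np.hstack([A,B]))
```

```text
g [775. 231.  10.] 808.0
g [641. 393.  10.] 752.0
g [561. 204.  10.] 597.0
g [498. 610.  10.] 787.0
fan [ 504. -195.  122.] 540.0
phone [425.  -6.   9.] 425.0
mug [723.   2.  92.] 723.0
tape [ 595. -341.   24.] 686.0
```

View pics/crop1.png

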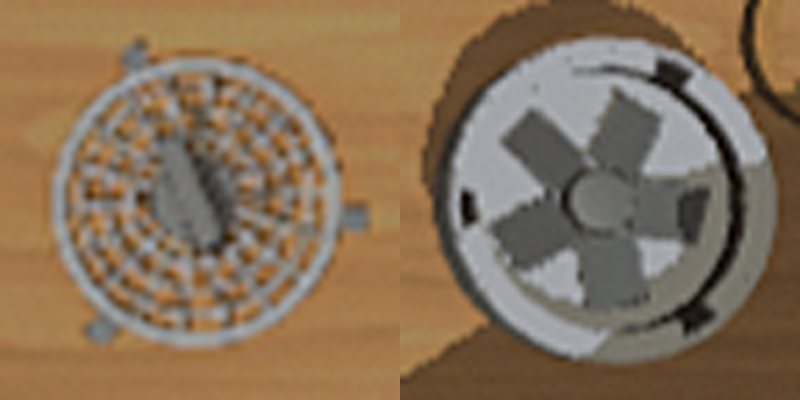

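Crop: the guard's lugs are at crop (134,55), (355,215) and (100,328). The fin points at the first, so that lug is +x. The fan gaps are dark marks at (272,72), (298,318) and (70,208) in the right half.

```bash
cat >> h.py <<'E'
def circ3(P):
    A=np.c_[2*P[:,:2],np.ones(len(P))]; s=np.linalg.lstsq(A,(P[:,:2]**2).sum(1),rcond=None)[0]
    return s[:2],np.sqrt(s[2]+s[0]**2+s[1]**2)
def ang(v): return np.degrees(np.arctan2(v[...,1],v[...,0]))
def rows(target,yaw):
    """delta_pos (m) in tool axes and turn about tool z to reach TCP target, tool down, tool y at yaw(deg mod 180)"""
    s=sensors.sense(); T=R.from_rotvec(s['tool_rot']); y=T.as_matrix()[:,1]
    d=T.inv().apply(np.asarray(target)-s['tcp_pos'])/1000
    dy=(yaw-ang(y)+90)%180-90
    print('yaw y now',ang(y).round(2),'dpos',d.round(4),'dr z',np.radians(-dy).round(4),'(yaw change',dy.round(2),')','j6',s['joints'][5].round(3),'tilt',T.as_matrix()[:,2].round(4))
E
python3 - <<'E'
from h import *
c=get_calibration('top')
L=np.array([(134,55),(355,215),(100,328)])/7.143+[231,200]-0.4
P=onplane(c,L,2.5);C,r=circ3(P);print('guard',C,r,ang(P[:,:2]-C))
F=np.array([(172,140),(213,250)])/7.143+[231,200]-.4
Q=onplane(c,F,47);print('fin',Q,ang(Q[0]-Q[1]),np.linalg.norm(Q[0]-Q[1]),Q.mean(0))
G=np.array([(272,72),(298,318),(70,208)])/5.556+[371,212]-.4
P=onplane(c,G,122);C2,r2=circ3(P);print('gap',C2,r2,ang(P[:,:2]-C2))
rows([C[0]-0,C[1],250],ang(P[0,:2]-C)*0+ang(Q[0]-Q[1])+90)
w=get_calibration('wrist');s=sensors.sense();T=R.from_rotvec(s['tool_rot'])
o,v=ray(w,np.array([w['cx'],w['cy']]));print('cam in tool',T.inv().apply(o-s['tcp_pos']),T.inv().apply(v), w['fovy'])
E
```

```text
guard [562.79719317 206.97818095] 65.34477950408278 [ 24.17752329 -94.78021082 143.96084729]
fin [[583.07491129 214.13221216  47.        ]
 [539.55293584 197.10076389  47.        ]] 21.371889570152533 46.73577405811051 [561.31392356 205.61648802  47.        ]
gap [ 505.26653282 -199.61222187] 67.61518071566988 [ -25.56241995 -144.8660522    94.12170332]
yaw y now -70.59 dpos [ 0.5996 -0.6328 -0.0552] dr z -0.0342 (yaw change 1.96 ) j6 -0.095 tilt [-3.0e-04  1.1e-03 -1.0e+00]
cam in tool [  82.82147435    0.32930532 -179.90779579] [-0.32451283  0.00142934  0.94588022] 64.95738939410272
```

```bash
python3 -m creep '[{"delta_pos":[0.2,-0.134,-0.05],"dr":[0,0,0],"grip":0},{"delta_pos":[0.2,-0.134,-0.05],"dr":[0,0,0],"grip":0},{"delta_pos":[0.2,-0.134,-0.05],"dr":[0,0,0],"grip":0},{"delta_pos":[0.2,-0.134,-0.05],"dr":[0,0,0],"grip":0},{"delta_pos":[0.409,-0.268,-0.05],"dr":[0,0,0],"grip":0},{"delta_pos":[0.409,-0.268,-0.05],"dr":[0,0,0],"grip":0},{"delta_pos":[0.409,-0.268,-0.05],"dr":[0,0,0],"grip":0},{"delta_pos":[0.409,-0.268,-0.05],"dr":[0,0,0],"grip":0},{"delta_pos":[0.409,-0.268,-0.05],"dr":[0,0,0],"grip":0},{"delta_pos":[0.409,-0.268,-0.05],"dr":[0,0,0],"grip":0},{"delta_pos":[0.409,-0.268,-0.05],"dr":[0,0,0],"grip":0},{"delta_pos":[0.409,-0.268,-0.05],"dr":[0,0,0],"grip":0}]'
python3 - <<'E'
from h import *
c=get_calibration('wrist');a=get_image('wrist');s=sensors.sense()
np.save('w1.npy',a);save('w1',a);import pickle;pickle.dump(c,open('w1.pkl','wb'));print(s['qvel'],s['tcp_pos'],proj(c,[505,-200,122]))
rows([562.8,207,210],24.3+90)
E
```

```text
t: 1.3
tcp_pos: [504.6, -199.9, 244.3]
tool_rot: [-3.096, -0.533, 0.001]
wrist_force: [-0.6, 1.0, -0.7]
opening: 85.1
finger_force: 0.0
[-0.02723632 -0.00226968  0.0028173   0.00091919 -0.0010608   0.00051499] [ 504.11170366 -200.74433973  244.3011289 ] [283.68215715 193.55001433]
yaw y now -70.55 dpos [ 0.1912 -0.3649  0.0343] dr z -0.0846 (yaw change 4.85 ) j6 0.743 tilt [-7.e-04  1.e-04 -1.e+00]
```

View pics/w1.png

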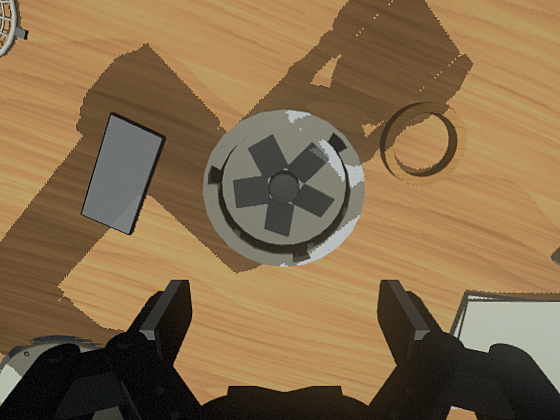

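The wrist view shows the fan rim centred near (285,188), radius about 80 px. Gaps are dark blocks at (215,175), (338,143) and (302,256); the phone is at (122,173) and the tape at (420,140).

Run:
```python
from h import *
import pickle
a=np.load('w1.npy');c=pickle.load(open('w1.pkl','rb'))
h=cv2.cvtColor(a,cv2.COLOR_RGB2HSV)
m=((h[...,1]<60)&(h[...,2]>70)).astype(np.uint8)
yy,xx=np.mgrid[:420,:560]
m[(xx-285)**2+(yy-188)**2>95**2]=0
m=cv2.morphologyEx(m,cv2.MORPH_OPEN,np.ones((3,3)))
cs,_=cv2.findContours(m,cv2.RETR_EXTERNAL,cv2.CHAIN_APPROX_NONE);k=max(cs,key=cv2.contourArea)[:,0]
hull=cv2.convexHull(k)[:,0]
P=onplane(c,hull.astype(float),122)
for i in range(4):
    C,r=circ3(P);e=np.hypot(*(P[:,:2]-C).T)-r;P=P[abs(e)<max(2*e.std(),.7)]
print('fan',C,r,len(P),e.std())
# polar sample dark at r 68..74
for R_ in (66,69,72):
    t=np.radians(np.arange(0,360,1));pts=np.c_[C[0]+R_*np.cos(t),C[1]+R_*np.sin(t),np.full(360,122.)]
    u=proj(c,pts);v=cv2.remap(h[...,2],u[None,:,0].astype(np.float32),u[None,:,1].astype(np.float32),1)[0]
    lo=np.where(v<55)[0];print(R_,[ (g[0],g[-1]) for g in np.split(lo,np.where(np.diff(lo)>3)[0]+1)])
```

```text
fan [ 504.79155675 -199.8313045 ] 76.68484690702003 47 0.2750324949030346
66 [(np.int64(89), np.int64(100)), (np.int64(208), np.int64(209)), (np.int64(213), np.int64(218)), (np.int64(328), np.int64(340))]
69 [(np.int64(88), np.int64(99)), (np.int64(328), np.int64(340))]
72 [(np.int64(98), np.int64(98))]
```

```bash
python3 -m creep '[{"delta_pos":[0.191,-0.365,0.034],"dr":[0,0,-0.085],"grip":0},{"delta_pos":[0.191,-0.365,0.034],"dr":[0,0,-0.085],"grip":0},{"delta_pos":[0.191,-0.365,0.034],"dr":[0,0,-0.085],"grip":0},{"delta_pos":[0.191,-0.365,0.034],"dr":[0,0,-0.085],"grip":0},{"delta_pos":[0.191,-0.365,0.034],"dr":[0,0,-0.085],"grip":0},{"delta_pos":[0.191,-0.365,0.034],"dr":[0,0,-0.085],"grip":0},{"delta_pos":[0.191,-0.365,0.034],"dr":[0,0,-0.085],"grip":0},{"delta_pos":[0.191,-0.365,0.034],"dr":[0,0,-0.085],"grip":0},{"delta_pos":[0.191,-0.365,0.034],"dr":[0,0,-0.085],"grip":0},{"delta_pos":[0.191,-0.365,0.034],"dr":[0,0,-0.085],"grip":0},{"delta_pos":[0.191,-0.365,0.034],"dr":[0,0,-0.085],"grip":0},{"delta_pos":[0.191,-0.365,0.034],"dr":[0,0,-0.085],"grip":0}]'
python3 - <<'E'
from h import *
c=get_calibration('wrist');a=get_image('wrist');s=sensors.sense()
np.save('w2.npy',a);save('w2',a);import pickle;pickle.dump(c,open('w2.pkl','wb'));print(s['tcp_pos'],s['joints'])
rows([562.8,207,120],24.3+90)
E
```

```text
t: 2.55
tcp_pos: [563.3, 205.0, 210.7]
tool_rot: [3.072, 0.658, -0.0]
wrist_force: [-0.4, -0.0, -0.6]
opening: 85.6
finger_force: 0.0
[563.36179624 205.19309257 210.78612326] [ 2.49851948e-01  4.42669859e-01  1.38909382e+00 -2.09995544e-04
  1.30983138e+00  1.39893773e+00]
yaw y now -65.83 dpos [ 0.0002 -0.0019  0.0908] dr z -0.0024 (yaw change 0.13 ) j6 1.399 tilt [ 0.e+00 -2.e-04 -1.e+00]
```

View pics/w2.png

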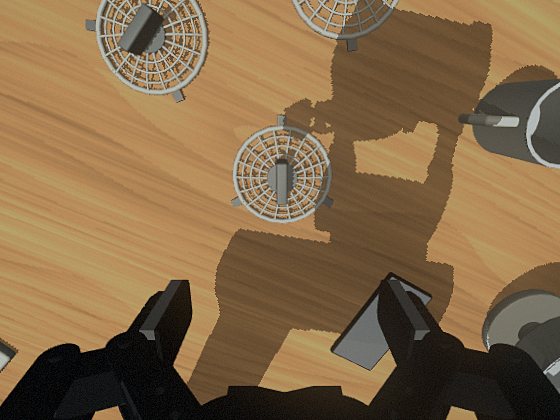

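The wrist view shows the guard ring centred near (282,174), with lugs at (281,120), (237,203) and (328,203). The fin runs from (281,160) to (281,205).

Run:
```python
from h import *
import pickle
a=np.load('w2.npy');c=pickle.load(open('w2.pkl','rb'))
h=cv2.cvtColor(a,cv2.COLOR_RGB2HSV)
m=((h[...,1]<70)).astype(np.uint8)
yy,xx=np.mgrid[:420,:560]; m[(xx-282)**2+(yy-174)**2>62**2]=0
m=cv2.morphologyEx(m,cv2.MORPH_CLOSE,np.ones((3,3)))
n,lab,st,ce=cv2.connectedComponentsWithStats(m);i=1+np.argmax(st[1:,4]);m=(lab==i).astype(np.uint8)
k=max(cv2.findContours(m,cv2.RETR_EXTERNAL,cv2.CHAIN_APPROX_NONE)[0],key=cv2.contourArea)[:,0]
P=onplane(c,k.astype(float),4)
C=np.array([562.,206]);Q=P
for j in range(8):
    d=np.hypot(*(P[:,:2]-C).T);Q=P[abs(d-59.5)<4 if j<5 else abs(d-59.5)<2];C,r=circ3(Q)
print('ring',C,r,len(Q))
# lugs
ys,xs=np.nonzero(m);W=onplane(c,np.c_[xs,ys].astype(float),4)[:,:2]-C;d=np.hypot(*W.T);sel=(d>62.5)&(d<74)
t=ang(W[sel])%360
for c0 in (24,144,264):
    u=t[abs((t-c0+180)%360-180)<15];print(c0,len(u),u.mean() if len(u) else None,np.ptp(u) if len(u) else 0, d[sel].max())
# fin: dark grey near centre, top at 47
g=((h[...,1]<40)&(h[...,2]<150)&(h[...,2]>60)&(abs(xx-281)<16)&(yy>150)&(yy<215)).astype(np.uint8)
g=cv2.morphologyEx(g,cv2.MORPH_OPEN,np.ones((5,5)))
k=max(cv2.findContours(g,0,2)[0],key=cv2.contourArea);rect=cv2.minAreaRect(k);B=onplane(c,cv2.boxPoints(rect),47)
print(rect,B.round(1),B.mean(0))
```

```text
ring [561.55829482 206.60639426] 58.7407074471011 268
24 53 24.350262898119833 7.166491608886776 70.03381920483261
144 48 144.15037449085565 8.398406421676725 70.03381920483261
264 48 264.58603914878324 8.643818951602327 70.03381920483261
((281.5, 183.5), (41.0, 29.0), 90.0) [[576.4 229.8  47. ]
 [588.9 202.1  47. ]
 [548.2 183.3  47. ]
 [535.2 212.1  47. ]] [562.16986928 206.82454168  47.        ]
```

```bash
python3 -m creep '[{"delta_pos":[-0.001,-0.002,0.05],"dr":[0,0,-0.003],"grip":0},{"delta_pos":[-0.001,-0.002,0.1],"dr":[0,0,-0.003],"grip":0},{"delta_pos":[-0.001,-0.002,0.14],"dr":[0,0,-0.003],"grip":0},{"delta_pos":[-0.001,-0.002,0.17],"dr":[0,0,-0.003],"grip":0},{"delta_pos":[-0.001,-0.002,0.185],"dr":[0,0,-0.003],"grip":0},{"delta_pos":[-0.001,-0.002,0.191],"dr":[0,0,-0.003],"grip":0},{"delta_pos":[-0.001,-0.002,0.191],"dr":[0,0,-0.003],"grip":0},{"delta_pos":[-0.001,-0.002,0.191],"dr":[0,0,-0.003],"grip":0}]'; python3 -c "
from h import *
rows([561.6,206.7,19.5],24.36+90)"
```

```text
t: 3.4
tcp_pos: [562.2, 208.1, 20.6]
tool_rot: [-3.07, -0.664, -0.002]
wrist_force: [0.6, 0.3, -0.0]
opening: 85.2
finger_force: 0.0
yaw y now -65.58 dpos [-0.0012  0.001   0.0011] dr z 0.0011 (yaw change -0.06 ) j6 1.4 tilt [ 1.4e-03  3.0e-04 -1.0e+00]
```

```bash
python3 -m creep '[{"delta_pos":[-0.001,0.001,0.001],"dr":[0,0,0],"grip":0.3},{"delta_pos":[-0.001,0.001,0.001],"dr":[0,0,0],"grip":0.6},{"delta_pos":[-0.001,0.001,0.001],"dr":[0,0,0],"grip":1},{"delta_pos":[-0.001,0.001,0.001],"dr":[0,0,0],"grip":1},{"delta_pos":[-0.001,0.001,0.001],"dr":[0,0,0],"grip":1},{"delta_pos":[-0.001,0.001,0.001],"dr":[0,0,0],"grip":1},{"delta_pos":[-0.001,0.001,0.001],"dr":[0,0,0],"grip":1},{"delta_pos":[-0.001,0.001,0.001],"dr":[0,0,0],"grip":1},{"delta_pos":[-0.001,0.001,0.001],"dr":[0,0,0],"grip":1},{"delta_pos":[-0.001,0.001,0.001],"dr":[0,0,0],"grip":1}]'; python3 -c "
from h import *
rows([504.8,-199.8,250],94.1+90)
rows([504.8,-199.8,250],94.1+30)
rows([504.8,-199.8,250],94.1-30)
print(sensors.sense()['tcp_pos'])"
```

```text
t: 4.4
tcp_pos: [561.0, 207.1, 18.5]
tool_rot: [-3.07, -0.665, 0.0]
wrist_force: [-0.3, -0.2, -0.7]
opening: -0.1
finger_force: 0.0
yaw y now -65.54 dpos [-0.2196  0.3471 -0.2315] dr z -1.2155 (yaw change 69.64 ) j6 1.398 tilt [-1.e-04  0.e+00 -1.e+00]
yaw y now -65.54 dpos [-0.2196  0.3471 -0.2315] dr z -0.1683 (yaw change 9.64 ) j6 1.398 tilt [-1.e-04  0.e+00 -1.e+00]
yaw y now -65.54 dpos [-0.2196  0.3471 -0.2315] dr z 0.8789 (yaw change -50.36 ) j6 1.398 tilt [-1.e-04  0.e+00 -1.e+00]
[560.97425807 207.06629346  18.54984281]
```

Run:
```python
from h import *
a=get_image('wrist');np.save('w3.npy',a);save('w3',a);c=get_calibration('wrist')
print(proj(c,[[561.6,206.7,47],[561.6,206.7,0]]))
```

```text
[[284.39767313 270.5332162 ]
 [284.26003283 235.54376284]]
```

View pics/w3.png

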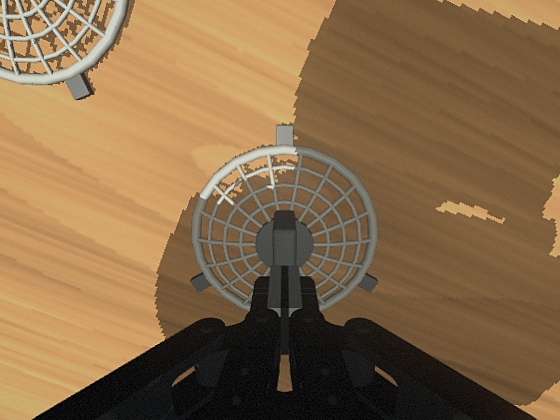

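The picture shows the fin between the finger tips around (285,270), but the reported opening is -0.1 and the finger force is 0. These disagree, so I'll look closer before moving.

Run:
```python
from h import *
a=np.load('w3.npy')[195:405,205:365]
b=np.clip(a.astype(float)*2.2,0,255).astype(np.uint8)
save('w3c',cv2.resize(b,(456,600),interpolation=cv2.INTER_CUBIC))
c=get_calibration('wrist');s=sensors.sense();T=R.from_rotvec(s['tool_rot']);print(s['opening'],s['finger_force'])
f=lambda p:proj(c,s['tcp_pos']+T.apply(p)).round()
for p in [(0,0,0),(0,6,0),(0,-6,0),(11,0,-19),(-11,0,-19),(11,6,0),(23,0,-28),(-23,0,-28),(23,6,-28)]:print(p,f(np.array(p,float)))
```

```text
-0.20526483876914997 0.0
(0, 0, 0) [283. 248.]
(0, 6, 0) [293. 248.]
(0, -6, 0) [273. 248.]
(11, 0, -19) [283. 244.]
(-11, 0, -19) [283. 281.]
(11, 6, 0) [294. 231.]
(23, 0, -28) [283. 229.]
(-23, 0, -28) [283. 309.]
(23, 6, -28) [295. 229.]
```

View pics/w3c.png

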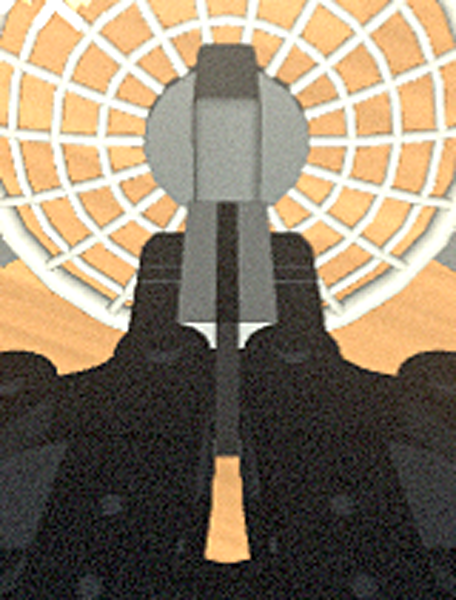

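The crop shows the pads shut with only a thin dark slit, their front edge at full-image row 265. The bare fin top is visible at rows 230–265 ahead of them. So the fingers closed above the fin, with tips roughly 40 mm higher than the reported TCP implies. I'll check this with the scene camera.

Run:
```python
from h import *
a=get_image('scene');np.save('s1.npy',a);c=get_calibration('scene');s=sensors.sense();p=s['tcp_pos']
u=proj(c,[p,p+[0,0,40],p+[0,0,29],p+[0,0,-18.5]]);print(u)
c0=proj(c,[207.6,-589.1,194.1]);print(c0,proj(c,[207.6,-589.1,234.1]))
x,y=u[0].astype(int)
A=a[y-60:y+30,x-60:x+60];A=cv2.resize(A,(480,360),interpolation=cv2.INTER_CUBIC)
for q in u[:3]: cv2.drawMarker(A,tuple(((q-[x-60,y-60])*4+2).astype(int).tolist()),(255,0,0),cv2.MARKER_CROSS,10,1)
b=np.load('scene.npy');B=cv2.resize(b[20:110,240:320],(320,360),interpolation=cv2.INTER_CUBIC)
for z in(194.1,234.1): cv2.drawMarker(B,tuple(((proj(c,[207.6,-589.1,z])-[240,20])*4+2).astype(int).tolist()),(255,0,0),cv2.MARKER_CROSS,10,1)
save('s1c',np.hstack([A,B]))
```

```text
[[299.81227136 243.46416575]
 [300.558114   234.99230512]
 [300.35012264 237.35754479]
 [299.47691136 247.26467754]]
[281.7477419   86.47391144] [281.99534856  78.42617581]
```

View pics/s1c.png

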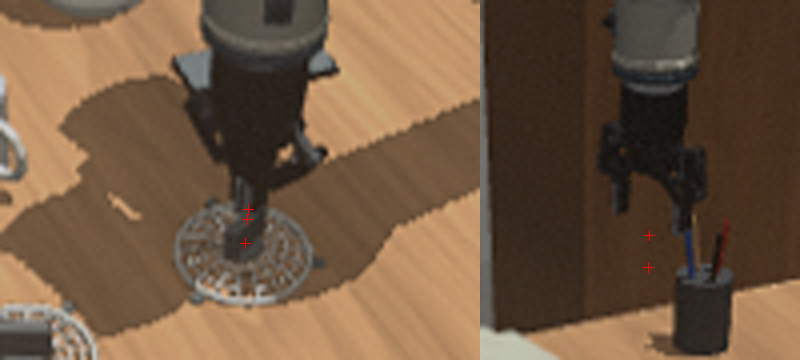

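The scene crop shows the shut finger tips at about the z+40 mark, just above the fin. The start view agrees: the open tips are well above the projected TCP. The real fingers therefore end about 40 mm short of the reported TCP. I'll open and measure the offset from the w1 picture, where the tip corners are at (189,280), (380,280) and (189,325).

```bash
python3 -m creep '[{"delta_pos":[0,0,0],"dr":[0,0,0],"grip":0.5},{"delta_pos":[0,0,0],"dr":[0,0,0],"grip":0},{"delta_pos":[0,0,0],"dr":[0,0,0],"grip":0},{"delta_pos":[0,0,0],"dr":[0,0,0],"grip":0},{"delta_pos":[0,0,0],"dr":[0,0,0],"grip":0},{"delta_pos":[0,0,0],"dr":[0,0,0],"grip":0},{"delta_pos":[0,0,0],"dr":[0,0,0],"grip":0}]'
python3 - <<'E'
from h import *
import pickle
c=pickle.load(open('w1.pkl','rb'));T=R.from_rotvec([-3.096,-.533,.001]);p=np.array([504.3,-200.5,244.3])
o,v=ray(c,np.array([[189,280],[380,280],[189,325],[378,325.]]))
o=T.inv().apply(o-p);v=T.inv().apply(v)
for i,j in((0,1),(2,3)):
    k=85/(v[j,1]-v[i,1]);print(o+k*v[i],o+k*v[j])
E
```

```text
t: 5.2
tcp_pos: [561.0, 207.0, 18.6]
tool_rot: [-3.07, -0.665, -0.0]
wrist_force: [0.4, 0.2, -0.4]
opening: 85.7
finger_force: 0.0
[  8.38343073 -42.29407252 -50.92958287] [  8.40766492  42.70592748 -51.03352229]
[-11.44601037 -42.7457774  -56.44968911] [-11.41711827  42.2542226  -56.55203073]
```

The tip plane sits at about -53 mm open, so about -40 mm shut, and is laterally centred. I'll descend another 37 mm, which puts the real tips at about 21 mm, and grip.

```bash
python3 -m creep '[{"delta_pos":[0,0,0.015],"dr":[0,0,0],"grip":0},{"delta_pos":[0,0,0.030],"dr":[0,0,0],"grip":0},{"delta_pos":[0,0,0.037],"dr":[0,0,0],"grip":0},{"delta_pos":[0,0,0.037],"dr":[0,0,0],"grip":0.5},{"delta_pos":[0,0,0.037],"dr":[0,0,0],"grip":0.7},{"delta_pos":[0,0,0.037],"dr":[0,0,0],"grip":1},{"delta_pos":[0,0,0.037],"dr":[0,0,0],"grip":1},{"delta_pos":[0,0,0.037],"dr":[0,0,0],"grip":1},{"delta_pos":[0,0,0.037],"dr":[0,0,0],"grip":1},{"delta_pos":[0,0,0.037],"dr":[0,0,0],"grip":1},{"delta_pos":[0,0,0.037],"dr":[0,0,0],"grip":1}]'
python3 -c "
from h import *
print(sensors.sense()['tcp_pos'])"
```

```text
t: 6.3
tcp_pos: [561.3, 207.1, -17.9]
tool_rot: [-3.07, -0.665, -0.001]
wrist_force: [-1.0, -1.3, 5.9]
opening: 10.8
finger_force: 58.8
[561.2750507  207.07939228 -17.90716346]
```

Gripped: opening 10.8 mm, 59 N. Lift first, then carry to above the fan with a +69.6° yaw so the lugs line up with the gaps at 94/214/334°.

```bash
python3 -m creep '[{"delta_pos":[0,0,-0.03],"dr":[0,0,0],"grip":1},{"delta_pos":[0,0,-0.07],"dr":[0,0,0],"grip":1},{"delta_pos":[0,0,-0.12],"dr":[0,0,0],"grip":1},{"delta_pos":[0,0,-0.16],"dr":[0,0,0],"grip":1},{"delta_pos":[-0.022,0.035,-0.16],"dr":[0,0,-0.14],"grip":1},{"delta_pos":[-0.05,0.079,-0.16],"dr":[0,0,-0.28],"grip":1},{"delta_pos":[-0.078,0.123,-0.16],"dr":[0,0,-0.42],"grip":1},{"delta_pos":[-0.106,0.167,-0.16],"dr":[0,0,-0.56],"grip":1},{"delta_pos":[-0.132,0.209,-0.16],"dr":[0,0,-0.7],"grip":1},{"delta_pos":[-0.158,0.25,-0.16],"dr":[0,0,-0.84],"grip":1},{"delta_pos":[-0.182,0.287,-0.16],"dr":[0,0,-0.98],"grip":1},{"delta_pos":[-0.2,0.316,-0.16],"dr":[0,0,-1.1],"grip":1}]'
python3 -c "
from h import *
print(sensors.sense()['tcp_pos'],sensors.sense()['opening'],sensors.sense()['wrist_force'])
rows([504.8,-199.8,142],94.1+90)"
```

```text
t: 7.5
tcp_pos: [513.0, -140.3, 141.8]
tool_rot: [2.316, 2.122, 0.0]
wrist_force: [1.3, -0.4, -1.6]
opening: 11.0
finger_force: 58.7
[ 512.97776254 -140.26584068  141.76018412] 10.987772365521646 [ 1.30073613 -0.36272165 -1.56731094]
yaw y now -4.99 dpos [-0.06   -0.003  -0.0002] dr z -0.1587 (yaw change 9.09 ) j6 -0.292 tilt [ 2.e-04 -1.e-04 -1.e+00]
```

```bash
python3 -m creep '[{"delta_pos":[-0.03,-0.002,0],"dr":[0,0,-0.08],"grip":1},{"delta_pos":[-0.055,-0.003,0],"dr":[0,0,-0.15],"grip":1},{"delta_pos":[-0.055,-0.003,0],"dr":[0,0,-0.15],"grip":1},{"delta_pos":[-0.055,-0.003,0],"dr":[0,0,-0.15],"grip":1},{"delta_pos":[-0.055,-0.003,0],"dr":[0,0,-0.15],"grip":1}]'
python3 - <<'E'
from h import *
import pickle
c=get_calibration('wrist');a=get_image('wrist');s=sensors.sense();np.save('w4.npy',a);pickle.dump((c,s),open('w4.pkl','wb'));save('w4',a)
rows([504.8,-199.8,142],94.1+90);print(proj(c,np.r_[s['tcp_pos'][:2],s['tcp_pos'][2]+20]),s['tcp_pos'])
E
```

```text
t: 8.0
tcp_pos: [505.5, -192.3, 141.6]
tool_rot: [-2.157, -2.284, -0.0]
wrist_force: [-0.1, -1.0, -0.9]
opening: 10.5
finger_force: 58.7
yaw y now 3.3 dpos [-0.0075 -0.0012 -0.0004] dr z -0.0139 (yaw change 0.8 ) j6 -0.532 tilt [-2.e-04  2.e-04 -1.e+00]
[285.59763374 263.64961842] [ 505.5383861  -192.22033841  141.60240915]
```

View pics/w4.png

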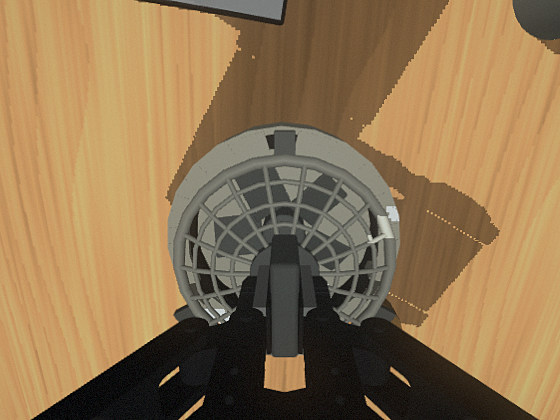

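The view shows the guard held over the fan. The top lug spans about columns 275–296 at rows 131–152, and the dark gap is visible just left of it at (270,142). The ring spans columns ~174–395.

Run:
```python
from h import *
import pickle
a=np.load('w4.npy');c,s=pickle.load(open('w4.pkl','rb'));g=cv2.cvtColor(a,cv2.COLOR_RGB2GRAY).astype(int)
for r in (134,139,144,149,154): print(r,list(g[r,258:306]))
print(list(g[124:166,285]))
T=R.from_rotvec(s['tool_rot']);p=s['tcp_pos']
f=lambda q:proj(c,p+T.apply(np.array(q,float))).round(1)
# expected guard features with guard centre on the tool axis, underside at tool z +... 
for n,q in [('lug end top L',(70,-5,-23)),('lug end top R',(70,5,-23)),('lug end bot L',(70,-5,-18)),('lug root L',(60,-5,-23)),('lug root R',(60,5,-23)),('ring top',(59.5,0,-23))]:print(n,f(q))
th=np.radians([94.1-5.5,94.1,94.1+5.5])
for z in (122,118):
  for rr in (63,74):print('gap',z,rr,proj(c,np.c_[504.8+rr*np.cos(th),-199.8+rr*np.sin(th),[z]*3]).round(1).tolist())
```

```text
134 [np.int64(142), np.int64(142), np.int64(143), np.int64(145), np.int64(145), np.int64(141), np.int64(129), np.int64(152), np.int64(149), np.int64(132), np.int64(121), np.int64(118), np.int64(108), np.int64(101), np.int64(101), np.int64(79), np.int64(74), np.int64(86), np.int64(87), np.int64(86), np.int64(86), np.int64(82), np.int64(86), np.int64(85), np.int64(83), np.int64(85), np.int64(86), np.int64(86), np.int64(87), np.int64(87), np.int64(84), np.int64(84), np.int64(85), np.int64(85), np.int64(82), np.int64(87), np.int64(80), np.int64(84), np.int64(110), np.int64(114), np.int64(134), np.int64(146), np.int64(143), np.int64(141), np.int64(142), np.int64(145), np.int64(144), np.int64(139)]
139 [np.int64(140), np.int64(142), np.int64(141), np.int64(143), np.int64(143), np.int64(142), np.int64(145), np.int64(142), np.int64(93), np.int64(37), np.int64(44), np.int64(48), np.int64(41), np.int64(41), np.int64(47), np.int64(45), np.int64(70), np.int64(87), np.int64(85), np.int64(84), np.int64(82), np.int64(89), np.int64(83), np.int64(87), np.int64(87), np.int64(81), np.int64(86), np.int6
[... 2700 characters left out ...]
np.int64(85), np.int64(87), np.int64(85), np.int64(84), np.int64(80), np.int64(86), np.int64(81), np.int64(86), np.int64(83), np.int64(90), np.int64(102), np.int64(109), np.int64(114), np.int64(120), np.int64(126), np.int64(131), np.int64(128), np.int64(120), np.int64(106), np.int64(102), np.int64(83)]
lug end top L [275.  131.1]
lug end top R [296.6 131.1]
lug end bot L [275.3 130.2]
lug root L [275.2 152.8]
lug root R [296.3 152.8]
ring top [285.8 153.8]
gap 122 63 [[292.1, 150.2], [282.0, 149.9], [271.9, 150.5]]
gap 122 74 [[293.7, 131.5], [281.7, 131.1], [269.7, 131.9]]
gap 118 63 [[291.9, 149.3], [282.0, 149.0], [272.2, 149.6]]
gap 118 74 [[293.5, 130.9], [281.7, 130.5], [269.9, 131.3]]
```

The lug and gap agree with prediction to within 0.5 mm and 0.3°. I'll centre and lower to about 8 mm above the lip.

```bash
python3 -m creep '[{"delta_pos":[-0.0075,-0.0012,0],"dr":[0,0,-0.014],"grip":1},{"delta_pos":[-0.0075,-0.0012,0.015],"dr":[0,0,-0.014],"grip":1},{"delta_pos":[-0.0075,-0.0012,0.03],"dr":[0,0,-0.014],"grip":1},{"delta_pos":[-0.0075,-0.0012,0.03],"dr":[0,0,-0.014],"grip":1},{"delta_pos":[-0.0075,-0.0012,0.03],"dr":[0,0,-0.014],"grip":1}]'
python3 -c "
from h import *
rows([504.8,-199.8,92],94.1+90)
print(sensors.sense()['tcp_pos'],sensors.sense()['wrist_force'])"
```

```text
t: 8.55
tcp_pos: [504.8, -200.6, 111.8]
tool_rot: [-2.14, -2.3, 0.0]
wrist_force: [0.6, -0.1, -1.3]
opening: 10.8
finger_force: 58.7
yaw y now 4.13 dpos [0.0008 0.0001 0.0198] dr z 0.0005 (yaw change -0.03 ) j6 -0.56 tilt [-4.e-04  2.e-04 -1.e+00]
[ 504.81148409 -200.61064745  111.7829088 ] [ 0.60903601 -0.07164824 -1.33296784]
```

```bash
python3 -m creep '[{"delta_pos":[0.0005,0,0.004],"dr":[0,0,0],"grip":1},{"delta_pos":[0.0005,0,0.007],"dr":[0,0,0],"grip":1},{"delta_pos":[0.0005,0,0.0085],"dr":[0,0,0],"grip":1},{"delta_pos":[0.0005,0,0.009],"dr":[0,0,0],"grip":1}]'; python3 -m creep '[{"delta_pos":[0,0,0.001],"dr":[0,0,0],"grip":1},{"delta_pos":[0,0,0.001],"dr":[0,0,0],"grip":1}]'
```

```text
t: 8.95
tcp_pos: [504.7, -200.2, 102.5]
tool_rot: [-2.141, -2.299, 0.0]
wrist_force: [-0.8, 0.4, -2.4]
opening: 11.0
finger_force: 58.7
t: 9.15
tcp_pos: [504.7, -200.2, 101.6]
tool_rot: [-2.141, -2.299, 0.0]
wrist_force: [0.8, -0.7, -1.3]
opening: 11.0
finger_force: 58.7
```

```bash
python3 -m creep '[{"delta_pos":[0,0,0.001],"dr":[0,0,0],"grip":1},{"delta_pos":[0,0,0.002],"dr":[0,0,0],"grip":1}]'; python3 -m creep '[{"delta_pos":[0,0,0.001],"dr":[0,0,0],"grip":1},{"delta_pos":[0,0,0.002],"dr":[0,0,0],"grip":1}]'; python3 -m creep '[{"delta_pos":[0,0,0.001],"dr":[0,0,0],"grip":1},{"delta_pos":[0,0,0.002],"dr":[0,0,0],"grip":1}]'
```

```text
t: 9.35
tcp_pos: [504.8, -200.2, 99.6]
tool_rot: [2.141, 2.299, 0.0]
wrist_force: [0.5, 0.5, -1.4]
opening: 11.1
finger_force: 58.7
t: 9.55
tcp_pos: [504.7, -200.2, 97.5]
tool_rot: [-2.141, -2.299, -0.0]
wrist_force: [1.1, -0.6, -1.7]
opening: 10.9
finger_force: 58.7
t: 9.75
tcp_pos: [504.7, -200.2, 95.5]
tool_rot: [-2.141, -2.299, 0.0]
wrist_force: [0.3, -1.1, -2.4]
opening: 11.2
finger_force: 58.7
```

Underside is now about 113.4 and free of contact, so the lugs are through the gaps. I'll go on in 1 mm steps to feel the ledge.

```bash
python3 -m creep '[{"delta_pos":[0,0,0.001],"dr":[0,0,0],"grip":1},{"delta_pos":[0,0,0.0015],"dr":[0,0,0],"grip":1}]'; python3 -m creep '[{"delta_pos":[0,0,0.001],"dr":[0,0,0],"grip":1},{"delta_pos":[0,0,0.001],"dr":[0,0,0],"grip":1}]'; python3 -m creep '[{"delta_pos":[0,0,0.001],"dr":[0,0,0],"grip":1},{"delta_pos":[0,0,0.001],"dr":[0,0,0],"grip":1}]'
```

```text
t: 9.95
tcp_pos: [504.7, -200.2, 93.9]
tool_rot: [-2.141, -2.299, 0.0]
wrist_force: [-0.6, 0.3, -1.5]
opening: 11.4
finger_force: 58.7
t: 10.15
tcp_pos: [504.7, -200.1, 93.0]
tool_rot: [-2.141, -2.299, 0.0]
wrist_force: [0.5, 0.6, -1.8]
opening: 10.9
finger_force: 58.7
t: 10.35
tcp_pos: [504.7, -200.2, 92.0]
tool_rot: [-2.141, -2.299, 0.0]
wrist_force: [-0.1, 1.3, -2.0]
opening: 11.2
finger_force: 58.7
```

```bash
python3 -m creep '[{"delta_pos":[0,0,0.0007],"dr":[0,0,0],"grip":1},{"delta_pos":[0,0,0.0007],"dr":[0,0,0],"grip":1}]'; python3 -m creep '[{"delta_pos":[0,0,0.0007],"dr":[0,0,0],"grip":1},{"delta_pos":[0,0,0.0007],"dr":[0,0,0],"grip":1}]'
```

```text
t: 10.55
tcp_pos: [504.8, -200.2, 91.4]
tool_rot: [2.141, 2.299, 0.0]
wrist_force: [0.4, 0.1, 1.5]
opening: 10.9
finger_force: 59.1
t: 10.75
tcp_pos: [504.8, -200.2, 90.9]
tool_rot: [2.141, 2.299, 0.0]
wrist_force: [-1.9, 0.3, 4.3]
opening: 11.0
finger_force: 59.7
```

Ledge found at TCP z ≈ 91.9, pressing about 6 N. Now the first 20° clockwise (+z about the tool), before the notch span starts.

```bash
python3 -m creep '[{"delta_pos":[0,0,0],"dr":[0,0,0.035],"grip":1},{"delta_pos":[0,0,0],"dr":[0,0,0.07],"grip":1},{"delta_pos":[0,0,0],"dr":[0,0,0.105],"grip":1},{"delta_pos":[0,0,0],"dr":[0,0,0.14],"grip":1},{"delta_pos":[0,0,0],"dr":[0,0,0.175],"grip":1}]'; python3 -c "
from h import *
s=sensors.sense();print(s['torque'],s['wrist_force']);rows([504.8,-199.8,90.9],94.1+90)"
```

```text
t: 11.25
tcp_pos: [505.1, -200.4, 90.9]
tool_rot: [2.334, 2.102, 0.0]
wrist_force: [0.3, 0.3, 4.1]
opening: 11.1
finger_force: 59.6
[0.07453922 0.08702343 0.1927881 ] [0.25556218 0.34056828 4.09773592]
yaw y now -6.0 dpos [ 0.0005 -0.0003  0.    ] dr z -0.1763 (yaw change 10.1 ) j6 -0.383 tilt [ 7.e-04 -4.e-04 -1.e+00]
```

```bash
python3 -m creep '[{"delta_pos":[0,0,0],"dr":[0,0,0.035],"grip":1},{"delta_pos":[0,0,0],"dr":[0,0,0.07],"grip":1},{"delta_pos":[0,0,0],"dr":[0,0,0.105],"grip":1},{"delta_pos":[0,0,0],"dr":[0,0,0.14],"grip":1},{"delta_pos":[0,0,0],"dr":[0,0,0.175],"grip":1}]'; for i in 1 2; do python3 -m creep '[{"delta_pos":[0,0,0],"dr":[0,0,0.018],"grip":1},{"delta_pos":[0,0,0],"dr":[0,0,0.03],"grip":1}]'; python3 -c "
from h import *
print('Tz',sensors.sense()['torque'][2]);rows([504.8,-199.8,90.9],94.1+90)"; done
```

```text
t: 11.75
tcp_pos: [505.0, -200.3, 90.9]
tool_rot: [2.509, 1.89, 0.0]
wrist_force: [0.1, 0.5, 4.0]
opening: 11.0
finger_force: 59.5
t: 11.95
tcp_pos: [505.0, -200.3, 90.9]
tool_rot: [2.536, 1.853, 0.0]
wrist_force: [0.9, 0.5, 4.9]
opening: 11.2
finger_force: 59.7
Tz 0.2456429701175648
yaw y now -17.7 dpos [ 0.0004 -0.0004 -0.    ] dr z -0.3804 (yaw change 21.8 ) j6 -0.179 tilt [ 6.e-04 -3.e-04 -1.e+00]
t: 12.15
tcp_pos: [504.9, -200.2, 90.8]
tool_rot: [2.564, 1.814, 0.0]
wrist_force: [0.2, 0.6, 5.0]
opening: 11.0
finger_force: 59.8
Tz 0.3079820486929255
yaw y now -19.45 dpos [ 0.0004 -0.0002 -0.0001] dr z -0.411 (yaw change 23.55 ) j6 -0.148 tilt [ 3.e-04 -1.e-04 -1.e+00]
```

```bash
python3 -m creep '[{"delta_pos":[0,0,0],"dr":[0,0,0.014],"grip":1},{"delta_pos":[0,0,0],"dr":[0,0,0.027],"grip":1}]'|egrep 'tcp|wrist'; python3 -m creep '[{"delta_pos":[0,0,0],"dr":[0,0,0.014],"grip":1},{"delta_pos":[0,0,0],"dr":[0,0,0.027],"grip":1}]'|egrep 'tcp|wrist'; python3 -c "
from h import *
print('Tz',sensors.sense()['torque'][2]);rows([504.8,-199.8,90.9],94.1+90)"
```

```text
tcp_pos: [504.8, -200.2, 90.8]
wrist_force: [0.5, -0.4, 4.2]
tcp_pos: [504.7, -200.2, 90.7]
wrist_force: [-0.5, 0.4, 4.2]
Tz 0.2966533467763353
yaw y now -22.54 dpos [ 0.0004 -0.0001 -0.0002] dr z -0.4649 (yaw change 26.64 ) j6 -0.094 tilt [ 0.e+00 -1.e-04 -1.e+00]
```

```bash
python3 -m creep '[{"delta_pos":[0,0,0],"dr":[0,0,0.001],"grip":1}]'|egrep 'tcp|wrist'
```

```text
tcp_pos: [504.8, -200.2, 90.7]
wrist_force: [-0.7, -0.3, 5.6]
```

```bash
python3 -m creep '[{"delta_pos":[0,0,0],"dr":[0,0,0.014],"grip":1},{"delta_pos":[0,0,0],"dr":[0,0,0.027],"grip":1}]'|egrep 'tcp|wrist'; python3 -m creep '[{"delta_pos":[0,0,0],"dr":[0,0,0.014],"grip":1},{"delta_pos":[0,0,0],"dr":[0,0,0.027],"grip":1}]'|egrep 'tcp|wrist'; python3 -c "
from h import *
print('Tz',sensors.sense()['torque'][2]);rows([504.8,-199.8,90.9],94.1+90)"
```

```text
tcp_pos: [504.8, -200.2, 90.7]
wrist_force: [-0.5, -0.5, 4.5]
tcp_pos: [504.7, -200.2, 90.7]
wrist_force: [-0.2, 0.0, 4.7]
Tz 0.2504601541378862
yaw y now -25.69 dpos [ 0.0004 -0.0001 -0.0002] dr z -0.5199 (yaw change 29.79 ) j6 -0.039 tilt [ 0. -0. -1.]
```

```bash
python3 -m creep '[{"delta_pos":[0,0,0],"dr":[0,0,0.014],"grip":1},{"delta_pos":[0,0,0],"dr":[0,0,0.027],"grip":1}]'|egrep 'tcp|wrist'; python3 -m creep '[{"delta_pos":[0,0,0],"dr":[0,0,0.014],"grip":1},{"delta_pos":[0,0,0],"dr":[0,0,0.027],"grip":1}]'|egrep 'tcp|wrist'; python3 -c "
from h import *
print('Tz',sensors.sense()['torque'][2]);rows([504.8,-199.8,90.9],94.1+90)"
```

```text
tcp_pos: [504.8, -200.2, 90.7]
wrist_force: [0.0, -0.1, 5.6]
tcp_pos: [504.7, -200.2, 90.7]
wrist_force: [0.3, -0.7, 5.5]
Tz 0.2675631808751684
yaw y now -28.78 dpos [ 0.0004 -0.0002 -0.0002] dr z -0.5739 (yaw change 32.88 ) j6 0.015 tilt [ 0.e+00 -1.e-04 -1.e+00]
```

```bash
python3 -m creep '[{"delta_pos":[0,0,0],"dr":[0,0,0.014],"grip":1},{"delta_pos":[0,0,0],"dr":[0,0,0.027],"grip":1}]'|egrep 'tcp|wrist'; python3 -m creep '[{"delta_pos":[0,0,0],"dr":[0,0,0.014],"grip":1},{"delta_pos":[0,0,0],"dr":[0,0,0.027],"grip":1}]'|egrep 'tcp|wrist'; python3 -c "
from h import *
print('Tz',sensors.sense()['torque'][2]);rows([504.8,-199.8,90.9],94.1+90)"
```

```text
tcp_pos: [504.8, -200.2, 90.7]
wrist_force: [0.1, -0.1, 4.1]
tcp_pos: [504.5, -200.1, 90.4]
wrist_force: [0.7, -0.1, -1.5]
Tz -0.003216696399298293
yaw y now -31.9 dpos [ 0.0004  0.0001 -0.0005] dr z -0.6283 (yaw change 36.0 ) j6 0.069 tilt [-5.e-04  3.e-04 -1.e+00]
```

Force and torque vanished at about 36°, so the lugs are over the notches. I'll add a small turn (0.7°) for play and lower gently.

```bash
python3 -m creep '[{"delta_pos":[0,0,0.0008],"dr":[0,0,0.006],"grip":1},{"delta_pos":[0,0,0.0015],"dr":[0,0,0.012],"grip":1}]'|egrep 'tcp|wrist'; python3 -m creep '[{"delta_pos":[0,0,0.0008],"dr":[0,0,0],"grip":1},{"delta_pos":[0,0,0.0012],"dr":[0,0,0],"grip":1}]'|egrep 'tcp|wrist';python3 -c "
from h import *
print('T',sensors.sense()['torque']);rows([504.8,-199.8,86.9],94.1+90)"
```

```text
tcp_pos: [504.4, -200.0, 88.8]
wrist_force: [-0.6, -0.2, -2.0]
tcp_pos: [504.6, -200.1, 87.8]
wrist_force: [0.4, -0.2, -1.4]
T [ 0.08422102 -0.03301918  0.02880423]
yaw y now -32.51 dpos [0.0004 0.     0.0009] dr z -0.639 (yaw change 36.61 ) j6 0.08 tilt [-3.e-04  2.e-04 -1.e+00]
```

```bash
python3 -m creep '[{"delta_pos":[0,0,0.0005],"dr":[0,0,0],"grip":1},{"delta_pos":[0,0,0.0008],"dr":[0,0,0],"grip":1}]'|egrep 'tcp|wrist'; python3 -m creep '[{"delta_pos":[0,0,0.0003],"dr":[0,0,0],"grip":1},{"delta_pos":[0,0,0.0005],"dr":[0,0,0],"grip":1}]'|egrep 'tcp|wrist';python3 -c "
from h import *
print('T',sensors.sense()['torque']);rows([504.8,-199.8,86.9],94.1+90)"
```

```text
tcp_pos: [504.7, -200.1, 87.1]
wrist_force: [-0.2, 0.5, -1.2]
tcp_pos: [504.7, -200.2, 86.7]
wrist_force: [-1.1, -0.4, -0.6]
T [ 0.07837841  0.08176449 -0.02511412]
yaw y now -32.52 dpos [ 0.0004 -0.0001 -0.0002] dr z -0.6391 (yaw change 36.62 ) j6 0.08 tilt [ 0. -0. -1.]
```

At the floor (TCP 86.7, underside ≈ 105). Let go.

```bash
python3 -m creep '[{"delta_pos":[0,0,0],"dr":[0,0,0],"grip":0.8},{"delta_pos":[0,0,0],"dr":[0,0,0],"grip":0.6},{"delta_pos":[0,0,0],"dr":[0,0,0],"grip":0.5},{"delta_pos":[0,0,0],"dr":[0,0,0],"grip":0.5},{"delta_pos":[0,0,0],"dr":[0,0,0],"grip":0.5},{"delta_pos":[0,0,0],"dr":[0,0,0],"grip":0.5}]'; python3 -m creep '[{"delta_pos":[0,0,-0.01],"dr":[0,0,0],"grip":0.5},{"delta_pos":[0,0,-0.03],"dr":[0,0,0],"grip":0.5},{"delta_pos":[0,0,-0.07],"dr":[0,0,0],"grip":0.5},{"delta_pos":[0,0,-0.11],"dr":[0,0,0],"grip":0.5},{"delta_pos":[0,0,-0.15],"dr":[0,0,0],"grip":0.5},{"delta_pos":[0,0,-0.15],"dr":[0,0,0],"grip":0.5},{"delta_pos":[0,0,-0.15],"dr":[0,0,0],"grip":0.5}]'
python3 - <<'E'
from h import *
import pickle
c=get_calibration('wrist');a=get_image('wrist');np.save('w5.npy',a);pickle.dump(c,open('w5.pkl','wb'));save('w5',a)
print(proj(c,[[504.8,-200,105],[504.8,-200,152]]))
E
```

```text
t: 15.25
tcp_pos: [504.8, -200.2, 86.7]
tool_rot: [2.754, 1.511, 0.0]
wrist_force: [-0.5, 0.9, -0.0]
opening: 42.3
finger_force: 0.0
t: 15.95
tcp_pos: [505.0, -200.3, 238.0]
tool_rot: [2.753, 1.51, 0.002]
wrist_force: [-0.5, 0.8, -0.4]
opening: 42.9
finger_force: 0.0
[[283.43376192 190.63947988]
 [283.50541438 204.89677071]]
```

View pics/w5.png

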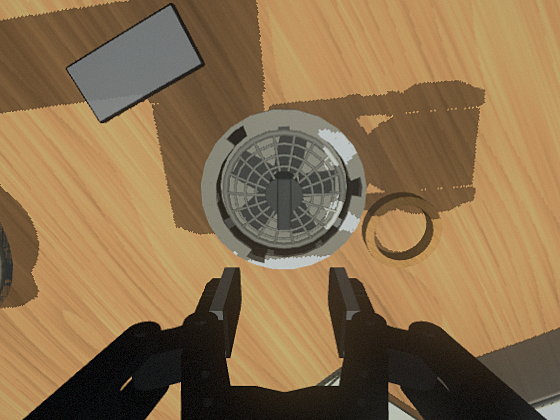

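The final view shows the guard seated centrally in the mouth, with its ring centred near (284,192). The three gaps are empty at (237,135), (355,187) and (260,255), the gripper is clear, and the phone and tape are undisturbed. Handing in.

```bash
python3 -c "
from workcell import ctrl
print(ctrl.finish_job())"
```

```text
the job is handed in; nothing more can be done
None
```

The guard was hung through the gaps, twisted about 36° clockwise until the lugs dropped into their notches, released and handed in at about 16 s; contact readings stayed under 6 N, and I saw no verdict.

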